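# Load the sample cassette under the leaf spring and register it

### The job

The blue sample cassette is waiting on the spring-loaded lift of the loading dock. Put your fingertips on its orange thumb rest, press it down hard and, keeping it pressed, slide it under the dark cross bar and the copper leaf spring until its nose is fully home against the black end stop; then let go of it and push the green button on the grey control box all the way in to register it. Do not pick up or lift the cassette, and leave the other things on the bench where they stand.

Things in the scene. Friction and masses are not known exactly. Their poses are not given: they have to be found in the camera images.
- dock: Fixed loading dock, 255 x 92 mm, 60 mm tall; origin on its underside, z up. The cassette slides along the dock's +x, which points roughly to the robot's left (within 0.5 rad). Grey base, and two aluminium rails along x, 64 mm apart inside, tops at z = 34 mm. At x = 40 to 52 mm a dark cross bar spans them; at x = 105 mm is the black end stop's face, its top at z = 40 mm.
- dock_bar (a point): Lower edge of the cross bar on the side the cassette comes from, mid-channel: dock (40, 0, 35) mm. The bar is 12 mm wide and 20 mm tall above this edge; its posts stand beside the channel and reach dock z = 60 mm.
- dock_stop (a point): Face of the end stop in mid-channel: dock (105, 0, 26) mm. The cassette is home when its nose face touches it (cassette origin at dock x = 40 mm).
- lift (a joint): Travel of the spring-loaded steel lift plate that carries the cassette along the whole channel, in m: 0 up (plate top at dock z = 26 mm), 0.010 bottomed (16 mm). It is guided, so it stays level wherever it is pressed. With the cassette on it, it starts to sink at about 3 N, takes about 7 N at 5 mm and 12 N at the bottom.
- leaf (a joint): Angle of the copper leaf spring in rad: 0 at rest, grows as its tip is lifted. It hangs under and behind the cross bar, 30 mm wide, sloping down along +x to a tip at dock x = 86 mm, z = 27 mm, and rubs on the cassette's top with about 2 to 5 N.
- cassette: Loose flat blue cassette, 130 (x) x 60 (y) mm, 14 mm thick, about 0.15 kg; origin at the centre of its underside, nose along its +x (the dock's +x), round vial caps flush in its front part, orange thumb rest on the rear. It starts between the rails, nose 13 to 37 mm short of the bar and its top 5 mm too high: unpressed it butts against the bar, pressed down 7 to 10 mm it passes under.
- cassette_pad (a point): Centre of the flat top of the orange thumb pad, 44 mm (x) by 60 mm (y), at cassette (-43, 0, 18) mm. Ahead of the pad, at cassette x = -21 to -13 mm, a cross rib stands 8 mm higher: a finger on the pad can push forward against it. Only what is ahead of the rib fits under the bar.
- cassette_nose (a point): Foot of the cassette's front face: cassette (65, 0, 0) mm. Let go when home, the cassette rises until the bar holds it (underside at dock z = 21 mm).
- control_box: Fixed grey box, 90 x 75 x 35 mm, origin on its underside, with a round green button in a black housing on its top. It stands to the left or to the right of the dock; the vial rack stands on the other side.
- load_button (a joint): Travel of the green push button in m: 0 out, 0.006 fully in, which takes 5 N; it springs back. All the way in means more than 0.0045.
- load_button_top (a point): Centre of the top face of the green button, 32 mm in diameter; press straight down.
- vial_rack: Loose white rack of small capped amber vials, 85 x 70 x 39 mm. Bystander.
- amber_bottle: Loose amber bottle, 70 mm diameter, 150 mm tall, upright. Bystander.
- beaker: Loose glass beaker, 60 mm diameter, 75 mm tall. Bystander.
- jar: Loose jar, 56 mm diameter, 60 mm tall. Bystander.
- tip_box: Loose green pipette tip box, 85 x 120 x 50 mm. Bystander.
- driver: Loose screwdriver lying on the bench. Bystander.
Not all that is in view belongs to the job. What is shaped like the control_box but purple is not meant.

How it is judged:
By the outcome, as a careful person would: the job done as asked, in the order asked, and still so for the second after the job is handed in, with the robot touching nothing.
It also fails if it takes over 51 s, if anything falls off the work surface, if the arm or the gripper's body presses on something with over 40 N, if the wrist force passes 120 N, or if a joint passes its speed limit or range.

### The arm

A 6-joint arm with a two-finger parallel gripper is mounted at the origin on the work surface. World frame = base frame: x ahead of the robot, y to its left, z up, the work surface at z = 0. Lengths are in mm, angles in rad, forces in N, time in s.
With the tool pointing down it reaches from about 275 to 750 mm from the base axis. Payload 10.2 kg.
Tool frame: the origin (TCP) lies at the centre of the arm's flange, where the gripper is bolted on; the fingertips stand ctrl.tip_reach ahead of it and the grasp point (between the pads) lies 155 mm ahead of it (ctrl.tip_reach is the distance from the TCP to the fingertips, in mm); z points along the fingers, y is the direction in which the jaws open and shut (so a half turn about z gives the same grasp; the last joint's range is limited). The gripper opens to 85 mm and grips with 20 to 120 N. Pads are 22 mm wide; open, the fingers measure 114 mm over their backs; the gripper's body (76 mm by 85 mm) begins 54 mm behind the grasp point. The pads swing forward as they close: fully open they stand 13 mm farther back than shut.
Start: joints at [0.935, 0.313, 1.498, -0, 1.331, -0.223], TCP at [210.631, 480.902, 404.694] pointing down, gripper open.
Joint ranges: [-2.94, 2.94], [-0.97, 2.17], [0.19, 2.56], [-1.23, 4.37], [0.02, 3.11], [-2.88, 2.88]. Speed limits (rad/s): [2.39, 2.39, 3.01, 3.14, 3.14, 3.14].

### API

Orientations are given as a unit quaternion [w, x, y, z].
In Python, from rig import ctrl, viewer gives the robot as it stands.
- The arm moves only by the tool drive_tool, never from a script. Its argument "rows" is a list that holds one entry, the list of rows, each a list of 6 numbers: the shift along the world's x, y, z normalised to -1 to 1, where 1 is 0.1 m, then the turn, a rotation vector about the world's x, y, z normalised to -1 to 1, where 1 is 90 degrees. A call has 1 to 10 rows; each row is the pose to reach, as a shift and turn from the pose measured when the call began; what a row does not reach only later rows make up. A row lasts 1/8 s, in which the tool goes at most 62.5 mm and 10.7 degrees, less where a joint would pass 70% of its speed; a pose out of reach is approached as far as the arm can. A call with a number of a shift or a turn outside -1 to 1 is refused whole. A call with a gripper value outside its range is refused whole. "fingers" is the opening, from -1 (shut) to 1 (fully open), set as the call begins (left out, the last holds). The fingers move at their own pace and stop on an object; "force" is the grip in N (left out, the last holds). Time passes only in rows, so rows that repeat a pose let the fingers close. It gives the time, the measured TCP pose, the force and the opening at its end, in the units of the state.
- ctrl.sense(): the state, without advancing time (a new reading comes with each control period).
- viewer.capture(name): name is "scene" or "top" or "wrist"; returns the picture (400x640x3 uint8, red, green, blue); there is no depth.
- viewer.calibration(name): a dict with "mtx" (3x3 intrinsics, pixels), "extrinsics" (4x4, takes a point from camera to world coordinates). Camera axes: x right, y up, looking along -z (the intrinsics and any distortion apply to the point x, -y, -z); pixel columns grow to the right and rows downward; lengths in mm; the calibration is good to about 2 mm. The wrist camera is an equidistant fisheye: a pixel r from the principal point sees the ray r / f radians off the axis. A picture is of the moment at which its call begins: read the wrist's pose just before it. calibration takes no time and is no camera call; for the wrist camera it gives the pose at the moment of the call.
- ctrl.finish_job(): hands the job in, once; it reports no verdict.
The state is a dict: "time_s": time; "joints": joint angles; "dq": joint speeds; "tau": joint torques, N m; "eef_pos": TCP position; "ee_rot": TCP orientation; "force": force on the tool from outside, world axes, zero at the start; "wrist_torque": the same for the moment, N m; "grip_width": opening from 0.0 (shut) to 1.0 (fully open).
Only numpy, scipy, OpenCV 4.12 (cv2) and the standard library are available. Lean on these libraries where they do the work, as an engineer would, in place of code of your own. Each camera call takes 0.05 s, during which the arm holds its last target.

## Working session

There is one attempt and no reset: what is moved stays moved. The work goes in short steps, Python scripts to look and compute and a tool call to move; the robot and the scene stay as the last step left them, time stands still between calls to the robot, and variables do not carry over. Pictures are saved under pics/ and viewed, and the job is handed in when it is done.

Besides the shell and the picture viewer there is one more tool, called after "Emit:" as name(argument=value, ...), one argument or row to a line, values as JSON. drive_tool: Moves the arm, as the interface text tells. Scaled input: -1 to 1 covers 0.1 m each way for a shift and 90 degrees each way for a turn. Its arguments: {"type":"object","properties":{"rows":{"type":"array","items":{"type":"array","items":{"type":"array","items":{"type":"number"}}}},"fingers":{"type":"number"},"force":{"type":"number"}},"required":["rows"]}

```bash
ls; mkdir -p pics
python3 - <<'E'
from rig import ctrl, viewer
import cv2
s=ctrl.sense();print(s, ctrl.tip_reach)
for n in("scene","top","wrist"):
    c=viewer.calibration(n);print(n,c["mtx"],c["extrinsics"])
    cv2.imwrite(f"pics/{n}0.png",viewer.capture(n)[:,:,::-1])
E
```

```text
pics
{'time_s': 0.0, 'joints': array([ 9.34603544e-01,  3.13449924e-01,  1.49846396e+00, -1.81114670e-05,
        1.33102075e+00, -2.23372791e-01]), 'dq': array([-6.76820415e-04,  9.55522822e-05, -2.77596850e-04, -2.32002449e-03,
       -1.99970185e-05, -4.87471459e-04]), 'tau': array([ 5.25624455e-04, -4.12259173e+01, -2.59747177e+01, -1.62432825e-04,
        4.03800848e-03, -1.51971108e-05]), 'eef_pos': array([210.59841555, 480.85892665, 404.12485177]), 'ee_rot': array([-2.71587972e-04,  2.04945272e-01,  9.78773204e-01, -6.13631673e-04]), 'force': array([ 0.06618944, -0.81287655, -0.07109169]), 'wrist_torque': array([ 0.01020271, -0.03106819,  0.00149612]), 'grip_width': 1.003707162983889} 173.4
scene [[449.82185453   0.         327.04234461]
 [  0.         449.82185453 195.4110987 ]
 [  0.           0.           1.        ]] [[ 5.53141953e-01 -5.99599070e-01  5.78372661e-01  1.30635239e+03]
 [ 8.32846897e-01  4.14666523e-01 -3.66630223e-01 -3.93579934e+02]
 [-2.00006402e-02  6.84494434e-01  7.28743675e-01  9.01902959e+02]
 [ 0.00000000e+00  0.00000000e+00  0.00000000e+00  1.00000000e+00]]
top [[469.67151266   0.         317.23047437]
 [  0.         469.67151266 208.23478423]
 [  0.           0.           1.        ]] [[ 4.35351393e-03  9.80932294e-01 -1.94301009e-01  3.35364819e+02]
 [-9.99982249e-01  5.06093251e-03  3.14458216e-03  3.22552103e+01]
 [ 4.06796648e-03  1.94283870e-01  9.80936914e-01  1.48800474e+03]
 [ 0.00000000e+00  0.00000000e+00  0.00000000e+00  1.00000000e+00]]
wrist [[309.70691629   0.         323.62219454]
 [  0.         309.70691629 193.15467807]
 [  0.           0.           1.        ]] [[ 4.01638404e-01 -8.82816635e-01 -2.43559809e-01  1.49758310e+02]
 [ 9.15797067e-01  3.86730386e-01  1.08422054e-01  5.08110289e+02]
 [-1.52481376e-03 -2.66597819e-01  9.63806660e-01  3.73973063e+02]
 [ 0.00000000e+00  0.00000000e+00  0.00000000e+00  1.00000000e+00]]
```

View pics/scene0.png

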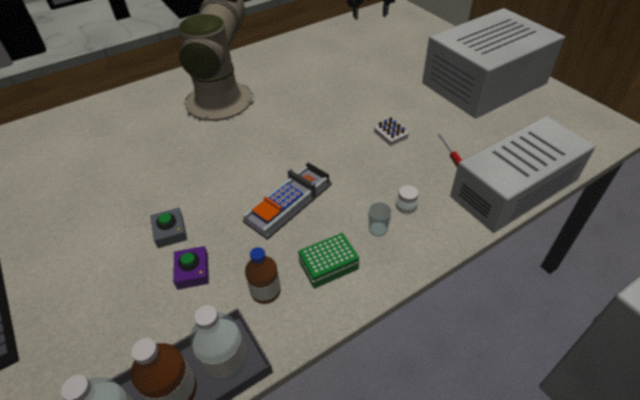

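View pics/top0.png

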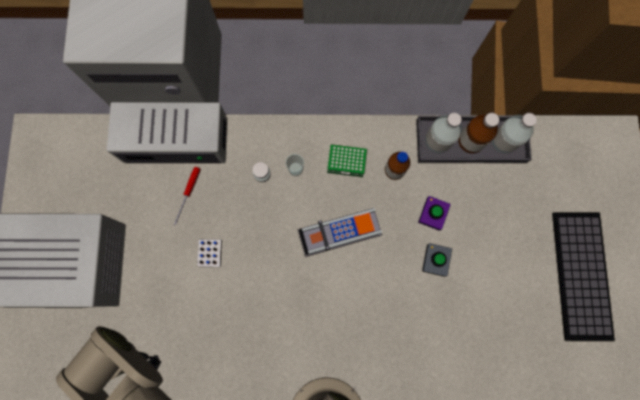

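View pics/wrist0.png

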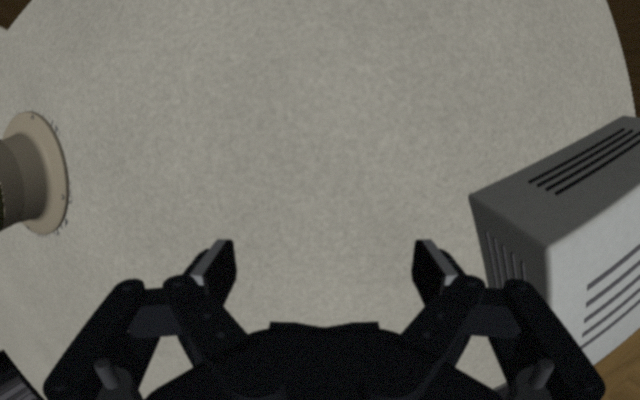

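```bash
cat > h.py <<'E'
import numpy as np,cv2
from rig import ctrl,viewer
def ray(n,u,v,C=None):
    C=C or viewer.calibration(n);K=C["mtx"];E=C["extrinsics"]
    x=(u-K[0,2])/K[0,0];y=(v-K[1,2])/K[1,1]
    if n=="wrist":
        r=np.hypot(x,y);d=np.array([np.sin(r)*x/r,-np.sin(r)*y/r,-np.cos(r)])
    else:d=np.array([x,-y,-1.])
    return E[:3,3],E[:3,:3]@d
def onz(n,u,v,z,C=None):
    o,d=ray(n,u,v,C);return o+d*(z-o[2])/d[2]
def proj(n,p,C=None):
    C=C or viewer.calibration(n);K=C["mtx"];E=C["extrinsics"]
    q=E[:3,:3].T@(np.asarray(p,float)-E[:3,3]);x,y,z=q[0],-q[1],-q[2]
    if n=="wrist":
        t=np.arctan2(np.hypot(x,y),z);h=np.hypot(x,y);a,b=t*x/h,t*y/h
    else:a,b=x/z,y/z
    return K[0,0]*a+K[0,2],K[1,1]*b+K[1,2]
def orange(im):
    h=cv2.cvtColor(im,cv2.COLOR_BGR2HSV);return cv2.inRange(h,(5,170,120),(18,255,255))
def green(im):
    h=cv2.cvtColor(im,cv2.COLOR_BGR2HSV);return cv2.inRange(h,(45,120,50),(80,255,255))
def blobs(m,mn=15):
    n,l,s,c=cv2.connectedComponentsWithStats(m)
    out=[]
    for i in range(1,n):
        if s[i,4]>=mn:
            p=np.argwhere(l==i)[:,::-1].astype(np.float32)
            out.append((s[i,4],c[i].round(1),cv2.boxPoints(cv2.minAreaRect(p)).round(1).tolist()))
    return out
E
python3 - <<'E'
from h import *
for n in("top","scene"):
    im=cv2.imread(f"pics/{n}0.png")
    print(n)
    for z,f in((44,orange),(0,green)):
        for b in blobs(f(im)): print(f.__name__,b, [onz(n,*q,44)[:2].round(0).tolist() for q in b[2]])
im=cv2.imread("pics/top0.png")[190:290,285:460];cv2.imwrite("pics/t1.png",cv2.resize(im,None,fx=4.5,fy=4.5,interpolation=cv2.INTER_CUBIC))
im=cv2.imread("pics/scene0.png")[150:300,140:340];cv2.imwrite("pics/s1.png",cv2.resize(im,None,fx=4,fy=4,interpolation=cv2.INTER_CUBIC))
E
```

```text
top
orange (np.int32(275), array([363.8, 223.4]), [[354.0, 216.89999389648438], [368.79998779296875, 212.60000610351562], [373.70001220703125, 229.89999389648438], [358.8999938964844, 234.1999969482422]]) [[594.0, -87.0], [608.0, -134.0], [554.0, -148.0], [540.0, -102.0]]
orange (np.int32(64), array([316.3, 237. ]), [[310.79998779296875, 235.89999389648438], [319.70001220703125, 232.3000030517578], [322.1000061035156, 238.1999969482422], [313.1000061035156, 241.8000030517578]]) [[534.0, 47.0], [545.0, 20.0], [527.0, 12.0], [516.0, 40.0]]
green (np.int32(227), array([346.1, 164.1]), [[327.5, 170.10000610351562], [330.70001220703125, 144.6999969482422], [366.20001220703125, 149.1999969482422], [363.1000061035156, 174.5]]) [[745.0, -5.0], [830.0, -15.0], [816.0, -129.0], [732.0, -118.0]]
green (np.int32(92), array([436.7, 210.7]), [[432.0, 206.0], [442.0, 206.0], [442.0, 216.0], [432.0, 216.0]]) [[630.0, -333.0], [631.0, -364.0], [599.0, -363.0], [598.0, -331.0]]
green (np.int32(101), array([439.6, 258.4]), [[432.5, 258.5], [439.5, 251.5], [447.0, 259.0], [440.0, 266.0]]) [[466.0, -327.
[... 461 characters left out ...]
-83.0], [618.0, -139.0]]
green (np.int32(104), array([164.2, 218. ]), [[156.60000610351562, 215.8000030517578], [168.89999389648438, 211.6999969482422], [171.8000030517578, 220.39999389648438], [159.5, 224.5]]) [[439.0, -357.0], [443.0, -326.0], [475.0, -330.0], [471.0, -360.0]]
green (np.int32(822), array([327.9, 257.4]), [[298.20001220703125, 251.0], [346.5, 230.89999389648438], [358.6000061035156, 259.79998779296875], [310.20001220703125, 280.0]]) [[736.0, -117.0], [751.0, 11.0], [836.0, -15.0], [819.0, -136.0]]
green (np.int32(130), array([187.2, 258.2]), [[179.0, 259.0], [188.5, 249.5], [196.0, 257.0], [186.5, 266.5]]) [[599.0, -358.0], [585.0, -329.0], [616.0, -323.0], [628.0, -351.0]]
```

View pics/t1.png

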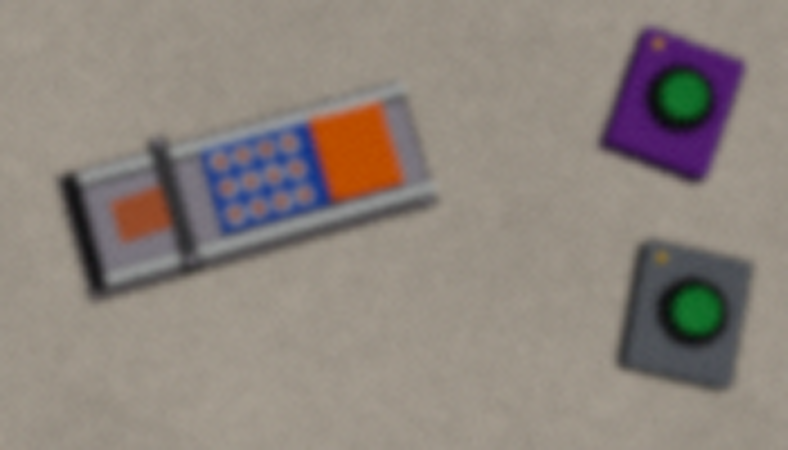

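View pics/s1.png

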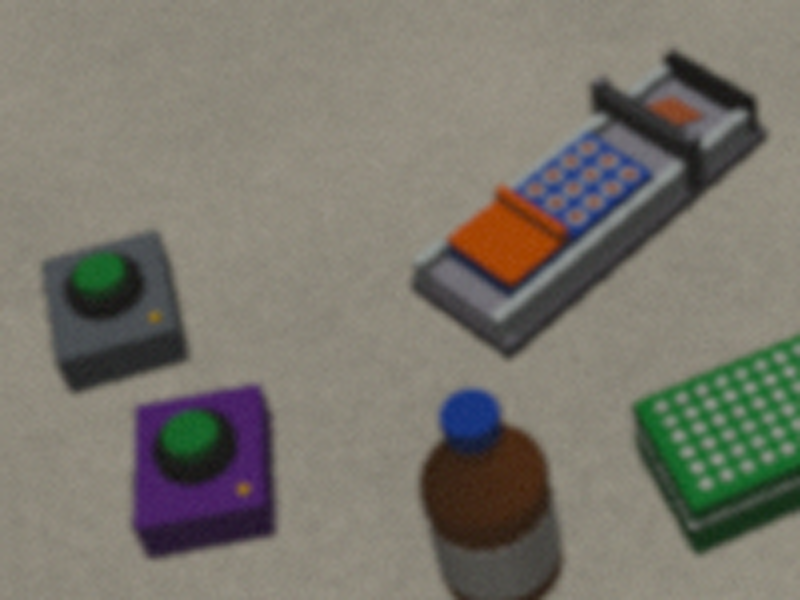

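Run:
```python
from h import *
T=viewer.calibration("top")
f=lambda x,y,z:onz("top",285+x/4.5-.4,190+y/4.5-.4,z,T)
A=[f(403,85,34),f(80,172,34),f(437,198,34),f(108,290,34)]
for p in A:print(p.round(1))
d1=A[1]-A[0];d2=A[3]-A[2];print(np.arctan2(d1[1],d1[0]),np.arctan2(d2[1],d2[0]),np.linalg.norm(d1),np.linalg.norm(d2))
print("stop top front",f(80,175,40).round(1),f(106,292,40).round(1))
print("pad", [f(x,y,44).round(1)[:2] for x,y in((382,102),(402,184),(334,197))], "rib front", f(310,120,52).round(1),f(331,200,52).round(1))
# button triangulation
def tri(a,b):
    o1,d1=ray("top",*a);o2,d2=ray("scene",*b)
    s=np.linalg.lstsq(np.c_[d1,-d2],o2-o1,rcond=None)[0]
    p,q=o1+d1*s[0],o2+d2*s[1];return (p+q)/2,np.linalg.norm(p-q)
print("btn",tri((439.6,258.4),(164.2,218.0)),"purple",tri((436.7,210.7),(187.2,258.2)))
print("pad+rib",tri((363.8,223.4),(266.4,209.1)))
# scene: pad/rib corners
g=lambda x,y,z:onz("scene",140+x/4-.4,150+y/4-.4,z)
print("scene pad back edge",g(450,240,44).round(1),g(510,283,44).round(1),"stop top",g(670,57,40).round(1),g(750,105,40).round(1))
```

```text
[ 623.5 -152.1   34. ]
[560.6  73.8  34. ]
[ 543.6 -174.2   34. ]
[478.7  53.7  34. ]
1.8420773265452373 1.84849608349796 234.51533427670967 236.9769914068232
stop top front [557.6  73.6  40. ] [476.7  55.   40. ]
pad [array([ 609.4, -136. ]), array([ 551.8, -148.8]), array([ 542.5, -101.8])] rib front [594.9 -85.1  52. ] [539.3 -98.9  52. ]
btn (array([ 465.68208268, -345.13029607,   53.64935177]), np.float64(2.752802240501079)) purple (array([ 614.0408171 , -343.13449118,   53.08376719]), np.float64(2.7215420485403197))
pad+rib (array([ 574.8828423 , -116.54963534,   41.8600631 ]), np.float64(2.915554276242747))
scene pad back edge [ 558.  -146.9   44. ] [ 611.5 -132.3   44. ] stop top [488.7  61.3  40. ] [561.1  80.9  40. ]
```

Emit:
drive_tool(
  rows=[
    [[0.3,-0.5,0,0,0,-0.05],[0.6,-1,0,0,0,-0.09],[0.6,-1,0,0,0,-0.09]],
  ],
  fingers=-1,
  force=60,
)

```text
time_s: 0.52
eef_pos: [272.0, 378.8, 404.3]
ee_rot: [-0.0, 0.276, 0.961, -0.001]
force: [-0.4, 0.5, -0.4]
grip_width: 0.38
```

Emit:
drive_tool(
  rows=[
    [[0.3,-0.5,0,0,0,-0.05],[0.6,-1,0,0,0,-0.09],[0.6,-1,0,0,0,-0.09]],
  ],
)

```text
time_s: 0.9
eef_pos: [333.4, 277.1, 404.3]
ee_rot: [-0.0, 0.345, 0.938, -0.001]
force: [0.3, 1.3, 0.3]
grip_width: 0.0
```

Emit:
drive_tool(
  rows=[
    [[0.3,-0.5,0,0,0,-0.05],[0.6,-1,0,0,0,-0.09],[0.6,-1,0,0,0,-0.09]],
  ],
)

```text
time_s: 1.27
eef_pos: [394.6, 175.8, 404.1]
ee_rot: [-0.0, 0.412, 0.911, -0.001]
force: [-0.3, 0.1, -0.1]
grip_width: 0.002
```

Emit:
drive_tool(
  rows=[
    [[0.3,-0.5,0,0,0,-0.05],[0.6,-1,0,0,0,-0.1],[0.6,-1,0,0,0,-0.1]],
  ],
)

```text
time_s: 1.65
eef_pos: [455.7, 75.1, 403.7]
ee_rot: [-0.001, 0.483, 0.875, -0.001]
force: [-0.4, 0.8, 0.0]
grip_width: 0.001
```

Emit:
drive_tool(
  rows=[
    [[0.3,-0.5,0,0,0,-0.05],[0.6,-1,0,0,0,-0.1],[0.6,-1,0,0,0,-0.1]],
  ],
)

```text
time_s: 2.02
eef_pos: [516.8, -25.0, 403.0]
ee_rot: [-0.001, 0.551, 0.835, -0.001]
force: [-0.2, 1.1, -0.2]
grip_width: -0.001
```

Emit:
drive_tool(
  rows=[
    [[0.27,-0.5,-0.4,0,0,-0.04],[0.53,-0.96,-0.9,0,0,-0.083],[0.53,-0.96,-0.9,0,0,-0.083],[0.53,-0.96,-0.9,0,0,-0.083]],
  ],
)

```text
time_s: 2.52
eef_pos: [570.0, -119.2, 312.8]
ee_rot: [-0.002, 0.603, 0.798, -0.001]
force: [-0.2, 0.3, 0.6]
grip_width: 0.0
```

Run:
```python
from h import *
s=ctrl.sense();print(s["eef_pos"],s["ee_rot"],ctrl.tip_reach,s["force"])
C=viewer.calibration("wrist");np.save("c1.npy",C["extrinsics"])
im=viewer.capture("wrist")[:,:,::-1];cv2.imwrite("pics/w1.png",im)
im2=viewer.capture("top")[:,:,::-1];cv2.imwrite("pics/t2.png",im2)
```

```text
[ 569.969646   -119.19027206  312.81193727] [-1.88247395e-03  6.02976900e-01  7.97756181e-01 -6.25140875e-04] 173.4 [-0.20208673  0.3368513   0.60551929]
```

View pics/w1.png

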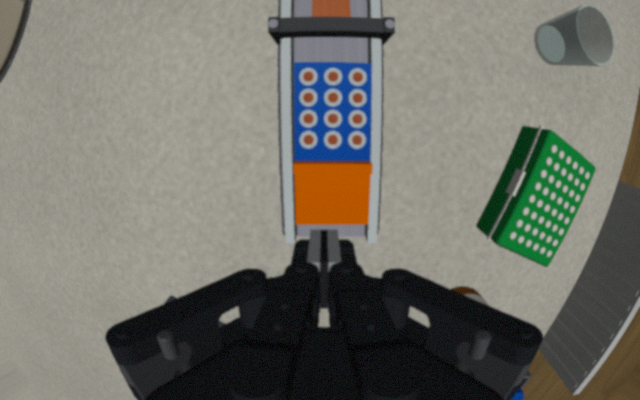

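Run:
```python
from h import *
C=viewer.calibration("wrist");C["extrinsics"]=np.load("c1.npy")
im=cv2.imread("pics/w1.png")
for b in blobs(orange(im),60):print(b)
g=lambda u,v,z:onz("wrist",u,v,z,C).round(1)
print("rear pad",g(297,223,44),g(367,223,44))
print("rib front",g(293,163,52),g(371,163,52))
print("blue nose",g(294,63,40),g(370,63,40))
print("bar top rear edge",g(284,39,55),g(383,39,55))
d=np.array([-.271,.963,0]);O=np.array([546.5,-37,0])
for n,p in(("rear",(g(297,223,44)+g(367,223,44))/2),("nose",(g(294,63,40)+g(370,63,40))/2),("bar",(g(284,39,55)+g(383,39,55))/2)):
  print(n,(p-O)@d,(p-O)@np.array([-.963,-.271,0]))
print("rails",[g(*q,34) for q in((280,60),(284,235),(380,60),(378,235))])
print(g(324,232,139))
im=im[0:260,250:410];cv2.imwrite("pics/w1c.png",cv2.resize(im,None,fx=2.3,fy=2.3,interpolation=cv2.INTER_CUBIC))
```

```text
(np.int32(4512), array([331.5, 192.6]), [[294.0, 223.0], [294.0, 162.0], [371.0, 162.0], [371.0, 223.0]])
rear pad [ 555.3 -148.    44. ] [ 611.1 -132.2   44. ]
rib front [540.2 -98.8  52. ] [597.1 -82.6  52. ]
blue nose [519.4 -24.4  40. ] [575.9  -8.   40. ]
bar top rear edge [509.2 -10.3  55. ] [578.7  10.1  55. ]
rear -109.23100000000001 -7.4020000000000445
nose 19.718750000000007 -6.744249999999979
bar 36.225749999999984 -7.544250000000044
rails [array([507., -24.,  34.]), array([ 547.2, -166.1,   34. ]), array([583.5,  -1.9,  34. ]), array([ 626.6, -143.7,   34. ])]
[ 568.4 -111.6  139. ]
```

View pics/w1c.png

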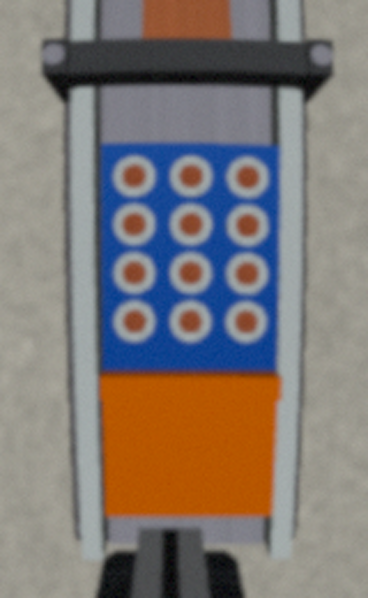

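Emit:
drive_tool(
  rows=[
    [[0.07,0,-0.4,0,0,0],[0.07,0,-0.87,0,0,0],[0.07,0,-0.87,0,0,0],[0.07,0,-0.87,0,0,0]],
  ],
)

```text
time_s: 3.12
eef_pos: [577.3, -118.5, 230.3]
ee_rot: [0.001, 0.603, 0.798, 0.0]
force: [-0.5, 0.1, 1.3]
grip_width: -0.001
```

Run:
```python
from h import *
s=ctrl.sense();print(s["eef_pos"],s["ee_rot"],s["force"])
im=viewer.capture("wrist")[:,:,::-1];cv2.imwrite("pics/w2.png",im)
```

```text
[ 577.33722795 -118.46061484  230.31136717] [1.43924909e-03 6.02523584e-01 7.98099752e-01 2.12211394e-04] [-0.47574737  0.12624145  1.29650741]
```

View pics/w2.png

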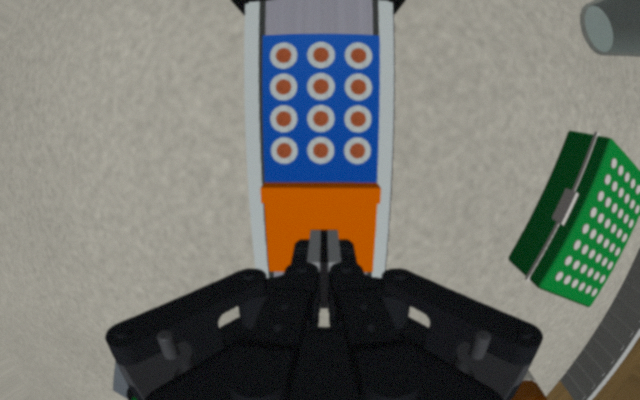

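Emit:
drive_tool(
  rows=[
    [[0,0,-0.08,0,0,0],[0,0,-0.13,0,0,0],[0,0,-0.18,0,0,0],[0,0,-0.2,0,0,0],[0,0,-0.2,0,0,0]],
  ],
)

```text
time_s: 3.8
eef_pos: [577.5, -118.7, 211.0]
ee_rot: [0.002, 0.603, 0.798, 0.0]
force: [-1.6, 1.6, 8.5]
grip_width: 0.004
```

Emit:
drive_tool(
  rows=[
    [[0,0,-0.03,0,0,0],[0,0,-0.05,0,0,0],[0,0,-0.05,0,0,0]],
  ],
)

```text
time_s: 4.18
eef_pos: [577.6, -118.7, 207.3]
ee_rot: [0.002, 0.603, 0.798, 0.0]
force: [-7.1, 2.0, 13.9]
grip_width: -0.0
```

Emit:
drive_tool(
  rows=[
    [[0,0,-0.03,0,0,0],[0,0,-0.03,0,0,0]],
  ],
)

```text
time_s: 4.42
eef_pos: [577.7, -118.7, 207.1]
ee_rot: [0.003, 0.602, 0.798, 0.0]
force: [-11.2, 3.2, 28.6]
grip_width: -0.0
```

Run:
```python
from h import *
s=ctrl.sense();print(s["eef_pos"],s["force"])
im=viewer.capture("wrist")[:,:,::-1];cv2.imwrite("pics/w3.png",im)
```

```text
[ 577.70606711 -118.67822085  207.10453559] [-11.17438063   3.19435567  28.58356874]
```

View pics/w3.png

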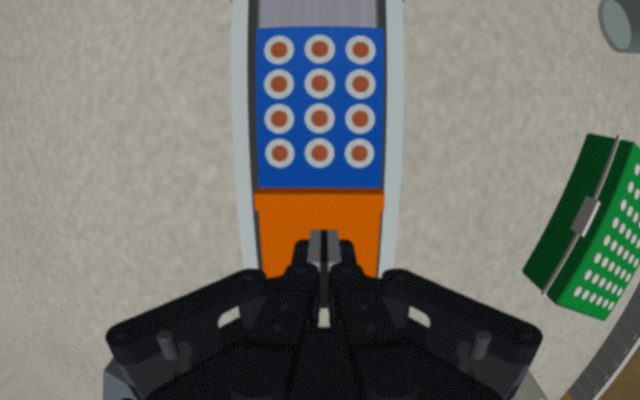

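Emit:
drive_tool(
  rows=[
    [[-0.025,0.05,-0.035,0,0,0],[-0.04,0.1,-0.035,0,0,0],[-0.05,0.15,-0.035,0,0,0],[-0.065,0.2,-0.035,0,0,0],[-0.08,0.25,-0.035,0,0,0]],
  ],
)

```text
time_s: 5.1
eef_pos: [571.2, -96.1, 207.3]
ee_rot: [0.009, 0.602, 0.798, 0.0]
force: [-0.6, -13.7, 20.3]
grip_width: 0.002
```

Run:
```python
from h import *
s=ctrl.sense();print(s["eef_pos"],s["force"])
a=viewer.capture("wrist")[:,:,::-1];b=viewer.capture("scene")[:,:,::-1]
cv2.imwrite("pics/w4.png",a)
cv2.imwrite("pics/s4.png",cv2.resize(b[130:250,220:350],None,fx=5,fy=5,interpolation=cv2.INTER_CUBIC))
```

```text
[571.20049872 -96.08919866 207.2722853 ] [ -0.55611531 -13.74489888  20.32389474]
```

View pics/w4.png

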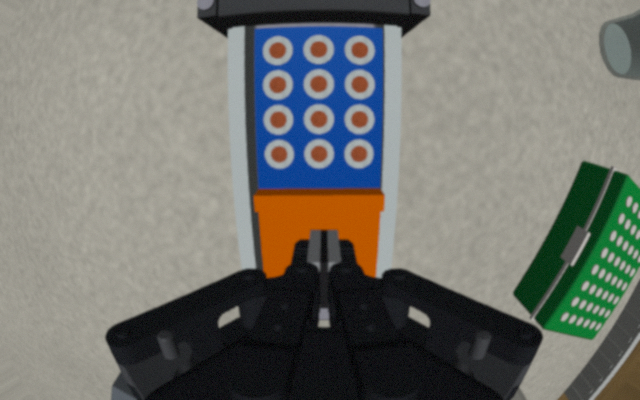

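View pics/s4.png

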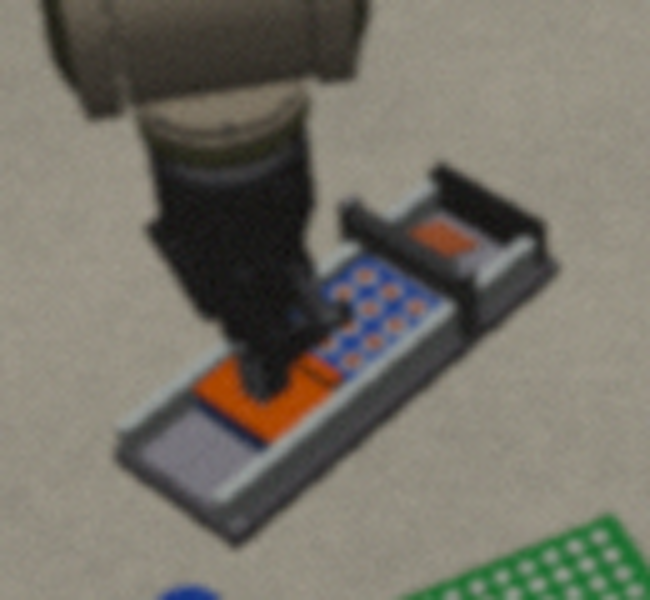

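Emit:
drive_tool(
  rows=[
    [[-0.02,0.07,-0.03,0,0,0],[-0.035,0.12,-0.03,0,0,0],[-0.05,0.17,-0.03,0,0,0],[-0.065,0.22,-0.03,0,0,0],[-0.08,0.28,-0.03,0,0,0]],
  ],
)

```text
time_s: 5.82
eef_pos: [564.5, -69.6, 207.4]
ee_rot: [0.013, 0.602, 0.798, 0.0]
force: [0.3, -9.6, 18.5]
grip_width: 0.001
```

Run:
```python
from h import *
s=ctrl.sense();print(s["eef_pos"],s["force"])
a=viewer.capture("wrist")[:,:,::-1]
cv2.imwrite("pics/w5.png",a)
```

```text
[564.50138338 -69.64206998 207.35398993] [ 0.28898625 -9.58361233 18.49152956]
```

View pics/w5.png

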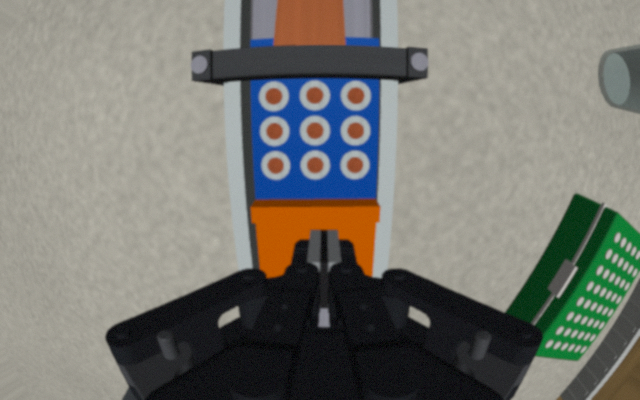

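Emit:
drive_tool(
  rows=[
    [[-0.02,0.06,-0.03,0.005,0.006,0],[-0.04,0.12,-0.03,0.01,0.012,0],[-0.06,0.18,-0.03,0.01,0.012,0],[-0.075,0.24,-0.03,0.01,0.012,0],[-0.09,0.29,-0.03,0.01,0.012,0]],
  ],
)

```text
time_s: 6.5
eef_pos: [557.2, -41.9, 207.4]
ee_rot: [0.007, 0.602, 0.798, 0.001]
force: [3.4, -12.1, 14.5]
grip_width: -0.001
```

Run:
```python
from h import *
s=ctrl.sense();print(s["eef_pos"],s["force"])
a=viewer.capture("wrist")[:,:,::-1]
cv2.imwrite("pics/w6.png",a)
```

```text
[557.21790815 -41.92037493 207.3917081 ] [  3.37772622 -12.13143417  14.50435659]
```

View pics/w6.png

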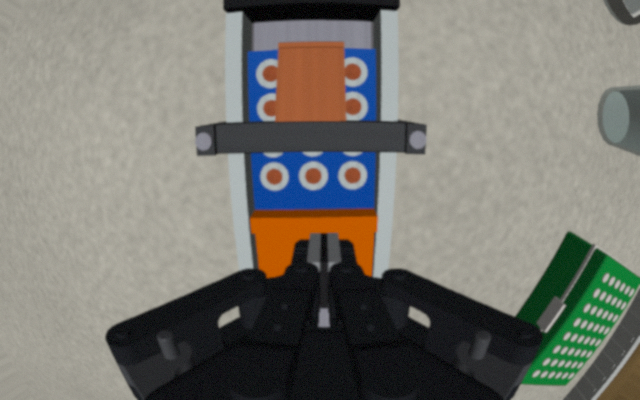

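Emit:
drive_tool(
  rows=[
    [[-0.02,0.06,-0.045,0.004,0.005,0],[-0.035,0.11,-0.045,0.004,0.005,0],[-0.04,0.14,-0.045,0.004,0.005,0]],
  ],
)

```text
time_s: 6.92
eef_pos: [555.0, -30.8, 207.3]
ee_rot: [0.008, 0.602, 0.799, 0.001]
force: [-4.0, -26.1, 28.1]
grip_width: -0.0
```

Run:
```python
from h import *
s=ctrl.sense();print(s["eef_pos"],s["force"])
a=viewer.capture("wrist")[:,:,::-1]
cv2.imwrite("pics/w7.png",cv2.resize(a[0:260,200:440],None,fx=2.3,fy=2.3))
```

```text
[555.01024995 -30.8078059  207.25660611] [ -4.01133561 -26.10578773  28.05709367]
```

View pics/w7.png

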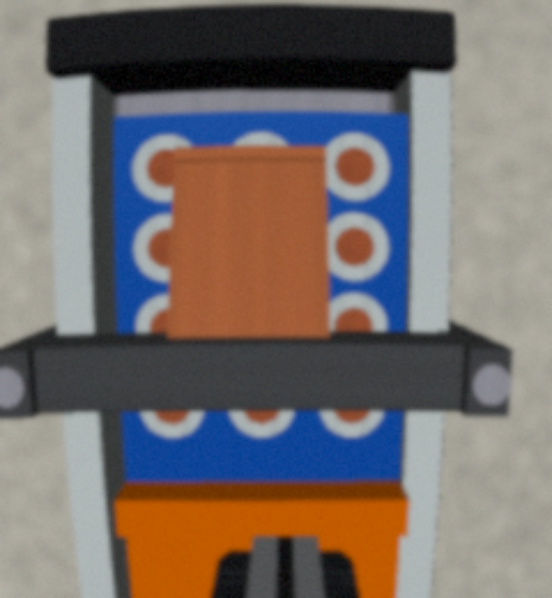

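Emit:
drive_tool(
  rows=[
    [[-0.02,0.05,-0.035,0.002,0.003,0],[-0.03,0.08,-0.035,0.002,0.003,0],[-0.03,0.1,-0.035,0.002,0.003,0]],
  ],
)

```text
time_s: 7.35
eef_pos: [553.3, -24.1, 207.3]
ee_rot: [0.011, 0.601, 0.799, -0.001]
force: [-9.0, -27.8, 26.1]
grip_width: -0.0
```

Run:
```python
from h import *
s=ctrl.sense();print(s["eef_pos"],s["force"])
a=viewer.capture("wrist")[:,:,::-1]
cv2.imwrite("pics/w8.png",cv2.resize(a[0:260,200:440],None,fx=2.3,fy=2.3))
```

```text
[553.25255717 -24.07941688 207.31513442] [ -9.01606353 -27.81777714  26.08143779]
```

View pics/w8.png

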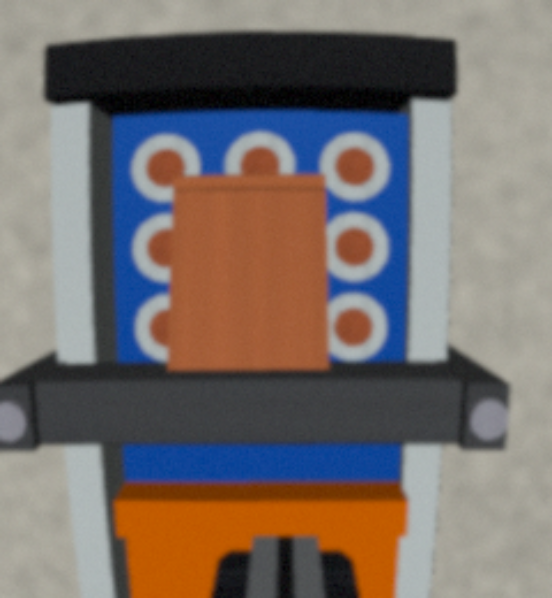

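Emit:
drive_tool(
  rows=[
    [[-0.025,0.05,-0.035,0.003,0.004,0],[-0.03,0.08,-0.035,0.003,0.004,0],[-0.03,0.08,-0.035,0.003,0.004,0]],
  ],
)

```text
time_s: 7.78
eef_pos: [552.1, -20.4, 207.3]
ee_rot: [0.014, 0.601, 0.799, -0.002]
force: [-2.9, -34.0, 21.1]
grip_width: -0.0
```

Run:
```python
from h import *
s=ctrl.sense();print(s["eef_pos"],s["force"])
a=viewer.capture("wrist")[:,:,::-1]
cv2.imwrite("pics/w9.png",cv2.resize(a[0:260,200:440],None,fx=2.3,fy=2.3))
```

```text
[552.07674679 -20.44882796 207.34482995] [ -2.92469477 -33.99375286  21.13847376]
```

View pics/w9.png

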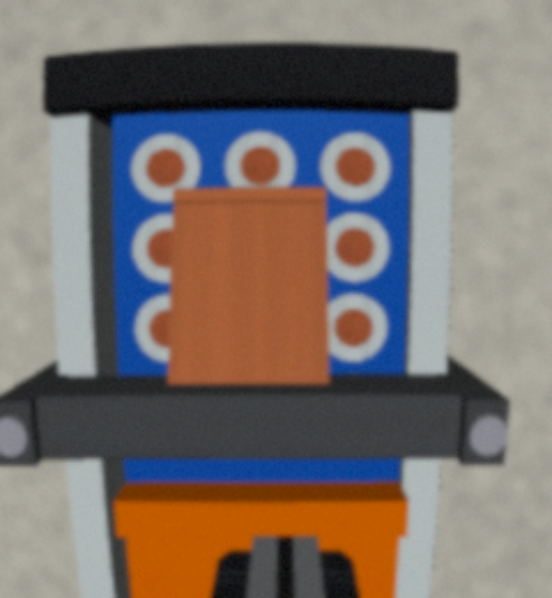

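Emit:
drive_tool(
  rows=[
    [[-0.025,0.07,-0.045,0.004,0.005,0],[-0.03,0.1,-0.045,0.004,0.005,0],[-0.03,0.1,-0.045,0.004,0.005,0]],
  ],
)

```text
time_s: 8.2
eef_pos: [551.6, -18.1, 207.4]
ee_rot: [0.019, 0.6, 0.8, -0.006]
force: [-3.6, -58.3, 24.4]
grip_width: 0.003
```

Run:
```python
from h import *
s=ctrl.sense();print(s["eef_pos"],s["force"])
a=viewer.capture("wrist")[:,:,::-1]
cv2.imwrite("pics/w10.png",cv2.resize(a[0:260,200:440],None,fx=2.3,fy=2.3))
```

```text
[551.58465988 -18.07176906 207.37709456] [ -3.61047784 -58.34757436  24.44246813]
```

View pics/w10.png

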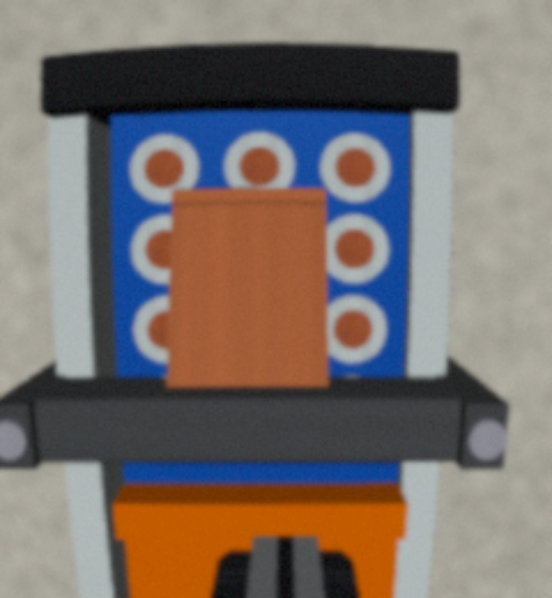

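Emit:
drive_tool(
  rows=[
    [[-0.01,0.04,0.02,0.005,0.006,0],[-0.005,0.02,0.07,0.01,0.013,0],[0,0.01,0.12,0.02,0.025,0],[0,0,0.25,0.02,0.025,0],[0,0,0.6,0.02,0.025,0],[0,0,0.6,0.02,0.025,0]],
  ],
)

```text
time_s: 9.0
eef_pos: [552.0, -18.1, 269.6]
ee_rot: [-0.005, 0.6, 0.8, -0.004]
force: [-0.4, 0.7, -0.3]
grip_width: -0.001
```

Run:
```python
from h import *
s=ctrl.sense();print(s["eef_pos"],s["force"])
C=viewer.calibration("wrist")
a=viewer.capture("wrist")[:,:,::-1];b=viewer.capture("scene")[:,:,::-1]
cv2.imwrite("pics/w11.png",cv2.resize(a[0:260,200:440],None,fx=2.3,fy=2.3))
cv2.imwrite("pics/s11.png",cv2.resize(b[130:250,220:350],None,fx=5,fy=5,interpolation=cv2.INTER_CUBIC))
```

```text
[551.97930338 -18.05257794 269.56576556] [-0.38970397  0.68896172 -0.25400161]
```

View pics/w11.png

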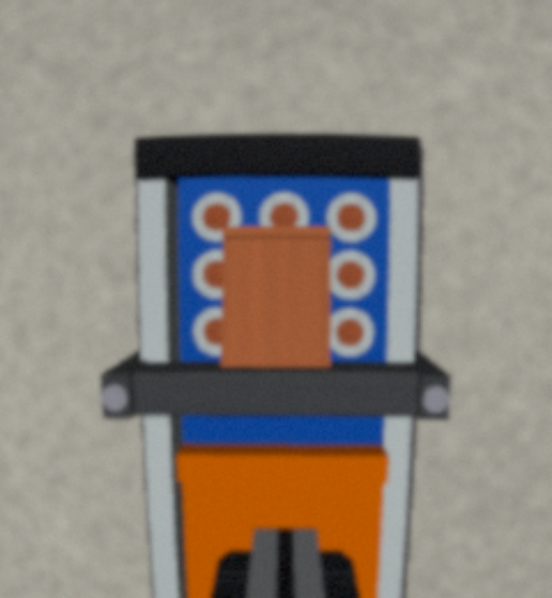

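View pics/s11.png

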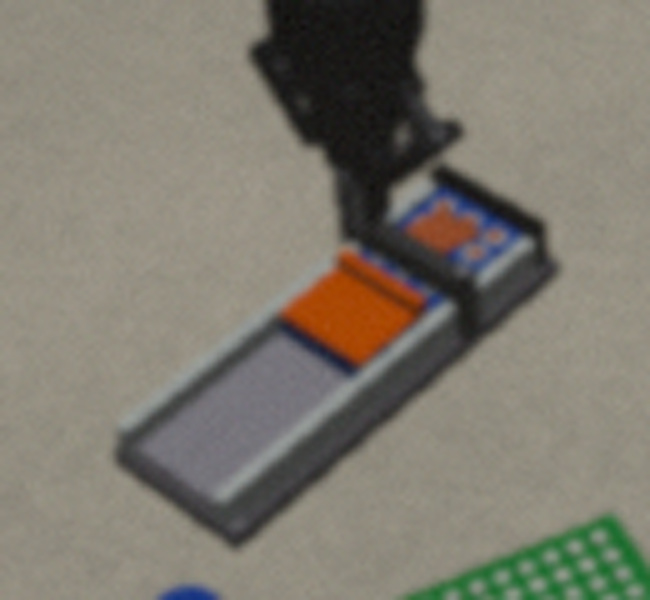

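Run:
```python
from h import *
C=viewer.calibration("wrist")
d=np.array([-.273,.962,0])
g=lambda u,v,z:onz("wrist",200+u/2.3-.3,v/2.3-.3,z,C)@d
print("bar rear", g(283,415,55),"bar front",g(283,372,55),"rib front",g(283,447,47),"stop top",g(283,177,40),"nose top",g(283,178,35),"cap1",g(217,217,35))
print("btn target shift", np.array([465.7,-345.1,53.6+173.4])-ctrl.sense()["eef_pos"])
```

```text
bar rear -141.7383014764722 bar front -130.3142650502308 rib front -152.6433801949741 stop top -78.42542174367598 nose top -78.15823492770028 cap1 -89.21018880314352
btn target shift [ -85.68653716 -327.20293579  -40.09134963]
```

Emit:
drive_tool(
  rows=[
    [[-0.15,-0.5,0.3,0,0,0],[-0.3,-1,0.3,0,0,0],[-0.3,-1,0.3,0,0,0]],
  ],
)

```text
time_s: 9.48
eef_pos: [520.5, -120.3, 296.3]
ee_rot: [-0.007, 0.602, 0.799, -0.005]
force: [0.5, 0.1, -0.7]
grip_width: -0.005
```

Emit:
drive_tool(
  rows=[
    [[-0.15,-0.5,0,0,0,0],[-0.3,-1,0,0,0,0],[-0.3,-1,0,0,0,0]],
  ],
)

```text
time_s: 9.85
eef_pos: [489.9, -222.2, 295.2]
ee_rot: [-0.008, 0.603, 0.798, -0.006]
force: [-0.3, 0.2, 0.4]
grip_width: -0.001
```

Emit:
drive_tool(
  rows=[
    [[-0.15,-0.5,0,0,0,0],[-0.26,-1,0,0,0,0],[-0.26,-1,0,0,0,0],[-0.26,-1,0,0,0,0]],
  ],
)

```text
time_s: 10.35
eef_pos: [464.4, -320.8, 294.5]
ee_rot: [-0.009, 0.603, 0.798, -0.005]
force: [0.5, 0.5, -0.7]
grip_width: 0.004
```

Run:
```python
from h import *
s=ctrl.sense();print(s["eef_pos"],s["ee_rot"])
C=viewer.calibration("wrist")
im=np.ascontiguousarray(viewer.capture("wrist")[:,:,::-1]);cv2.imwrite("pics/w12.png",im)
for b in blobs(green(im),60):print(b,onz("wrist",*b[1],53.5,C))
```

```text
[ 464.43727628 -320.84625803  294.48914051] [-0.00904604  0.60264155  0.79794411 -0.00515136]
(np.int32(122), array([627.8,  31.6]), [[618.0999755859375, 43.79999923706055], [623.0, 17.200000762939453], [636.5999755859375, 19.700000762939453], [631.7999877929688, 46.29999923706055]]) [703.88489861 -66.42786255  53.5       ]
(np.int32(243), array([635.9,  76.9]), [[629.0, 54.0], [639.0, 54.0], [639.0, 96.0], [629.0, 96.0]]) [ 727.1869657  -107.10581757   53.5       ]
(np.int32(100), array([623.1,  74.6]), [[613.0, 87.0], [623.0, 57.0], [632.2999877929688, 60.099998474121094], [622.2999877929688, 90.0999984741211]]) [ 703.27321568 -116.98558679   53.5       ]
(np.int32(582), array([320.9, 226.1]), [[299.3999938964844, 215.5], [342.3999938964844, 214.3000030517578], [343.1000061035156, 239.0], [300.1000061035156, 240.10000610351562]]) [ 462.76405449 -335.85362659   53.5       ]
(np.int32(889), array([487.8, 274.3]), [[473.0, 257.0], [504.0, 257.0], [504.0, 292.0], [473.0, 292.0]]) [ 613.410696  -341.6194921   53.5      ]
```

View pics/w12.png

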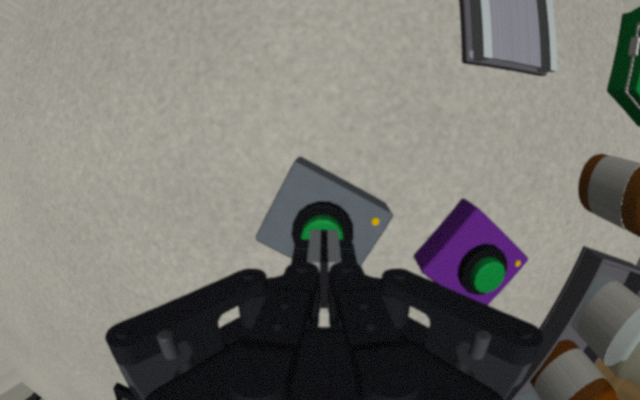

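Run:
```python
from h import *
from scipy.spatial.transform import Rotation as R
C=viewer.calibration("wrist");s=ctrl.sense();q=s["ee_rot"]
r=R.from_quat([*q[1:],q[0]])
t=r.apply([0,0,1]);print("tip",s["eef_pos"]+173.4*t,t)
p=onz("wrist",321,214.5,53.5,C);print(p,p-16*np.array([-.273,.962,0]))
print("turn/90",np.degrees(np.cross(t,[0,0,-1]))/90)
```

```text
tip [ 460.98768174 -320.23501345  121.35233933] [-0.0204625   0.00231327 -0.99978794]
[ 460.5698785 -327.1400121   53.5      ] [ 464.9378785 -342.5320121   53.5      ]
turn/90 [-0.00147267 -0.01302683 -0.        ]
```

Emit:
drive_tool(
  rows=[
    [[0.01,-0.23,0,-0.001,-0.013,0],[0.01,-0.23,-0.3,-0.001,-0.013,0],[0.01,-0.23,-0.6,-0.001,-0.013,0],[0.01,-0.23,-0.6,-0.001,-0.013,0]],
  ],
)

```text
time_s: 10.9
eef_pos: [465.8, -342.1, 233.1]
ee_rot: [-0.002, 0.602, 0.799, 0.001]
force: [0.1, -0.7, 1.2]
grip_width: -0.003
```

Run:
```python
from h import *
b=viewer.capture("scene")[:,:,::-1];c=viewer.capture("wrist")[:,:,::-1]
o=np.hstack([cv2.resize(b[160:260,110:230],(480,400),interpolation=cv2.INTER_CUBIC),cv2.resize(c[120:320,240:400],(320,400))])
cv2.imwrite("pics/b1.png",o)
```

```text
(no output)
```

View pics/b1.png

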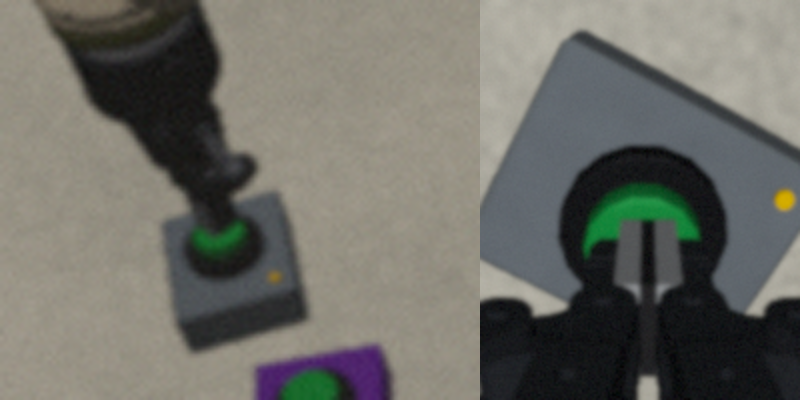

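Emit:
drive_tool(
  rows=[
    [[0,-0.02,-0.04,0,0,0],[0,-0.02,-0.08,0,0,0],[0,-0.02,-0.12,0,0,0],[0,-0.02,-0.13,0,0,0]],
  ],
)

```text
time_s: 11.5
eef_pos: [466.5, -345.1, 224.2]
ee_rot: [0.001, 0.602, 0.799, 0.0]
force: [-1.3, 4.1, 19.1]
grip_width: -0.003
```

Emit:
drive_tool(
  rows=[
    [[0,0,-0.04,0,0,0],[0,0,-0.05,0,0,0],[0,0,-0.05,0,0,0]],
  ],
)

```text
time_s: 11.88
eef_pos: [466.6, -345.1, 223.8]
ee_rot: [0.002, 0.602, 0.799, -0.0]
force: [-12.3, 12.7, 43.3]
grip_width: -0.004
```

Run:
```python
from h import *
s=ctrl.sense();print(s["eef_pos"],s["force"])
b=viewer.capture("scene")[:,:,::-1];c=viewer.capture("wrist")[:,:,::-1]
o=np.hstack([cv2.resize(b[160:260,110:230],(480,400),interpolation=cv2.INTER_CUBIC),cv2.resize(c[120:320,240:400],(320,400))])
cv2.imwrite("pics/b2.png",o)
```

```text
[ 466.61427068 -345.05431878  223.76468838] [-12.34805678  12.70627202  43.34838338]
```

View pics/b2.png

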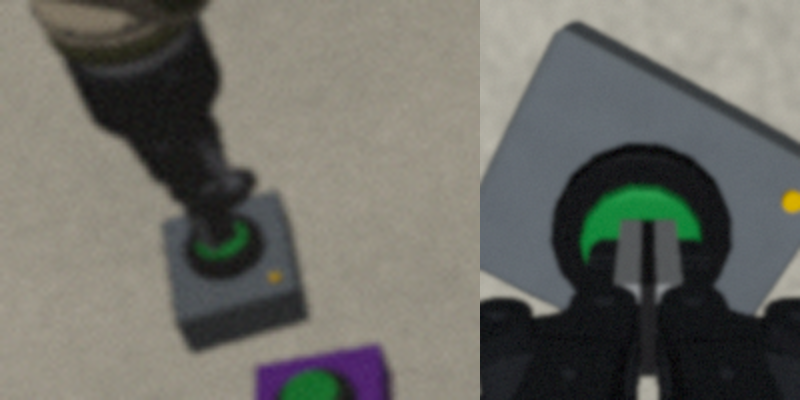

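Emit:
drive_tool(
  rows=[
    [[0,0,0.1,0,0,0],[0,0,0.13,0,0,0],[-0.015,0.04,0.13,0,0,0],[-0.015,0.04,0.13,0,0,0]],
  ],
)

```text
time_s: 12.48
eef_pos: [464.9, -340.7, 235.9]
ee_rot: [0.001, 0.602, 0.799, -0.0]
force: [0.1, -0.1, -0.4]
grip_width: 0.001
```

Run:
```python
from h import *
s=ctrl.sense();print(s["eef_pos"],s["force"])
b=viewer.capture("scene")[:,:,::-1];c=viewer.capture("wrist")[:,:,::-1]
o=np.hstack([cv2.resize(b[160:260,110:230],(480,400),interpolation=cv2.INTER_CUBIC),cv2.resize(c[120:320,240:400],(320,400))])
cv2.imwrite("pics/b3.png",o)
```

```text
[ 464.9250691  -340.66520114  235.92708687] [ 0.06255618 -0.07910072 -0.36341469]
```

View pics/b3.png

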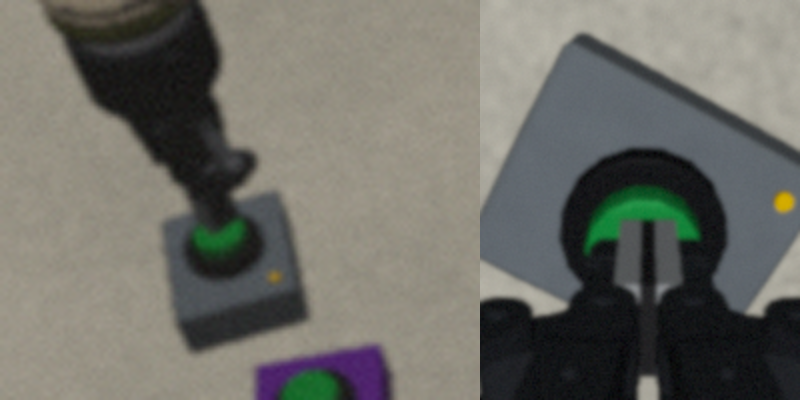

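Emit:
drive_tool(
  rows=[
    [[0,0,-0.03,0,0,0],[0,0,-0.06,0,0,0],[0,0,-0.08,0,0,0],[0,0,-0.08,0,0,0]],
  ],
)

```text
time_s: 13.08
eef_pos: [465.0, -340.9, 228.2]
ee_rot: [0.001, 0.602, 0.799, -0.0]
force: [-1.8, 1.4, 3.1]
grip_width: 0.001
```

Emit:
drive_tool(
  rows=[
    [[0,0,-0.03,0,0,0],[0,0,-0.03,0,0,0]],
  ],
)

```text
time_s: 13.32
eef_pos: [465.1, -341.0, 225.2]
ee_rot: [0.002, 0.602, 0.799, -0.0]
force: [-1.2, 0.7, 3.8]
grip_width: 0.0
```

Emit:
drive_tool(
  rows=[
    [[0,0,-0.03,0,0,0],[0,0,-0.03,0,0,0]],
  ],
)

```text
time_s: 13.58
eef_pos: [465.2, -341.0, 224.2]
ee_rot: [0.002, 0.602, 0.799, -0.0]
force: [-6.0, 6.2, 21.5]
grip_width: 0.001
```

Emit:
drive_tool(
  rows=[
    [[0,0,-0.03,0,0,0],[0,0,-0.03,0,0,0]],
  ],
)

```text
time_s: 13.82
eef_pos: [465.2, -340.9, 224.0]
ee_rot: [0.002, 0.601, 0.799, -0.001]
force: [-9.1, 8.5, 29.3]
grip_width: 0.002
```

Emit:
drive_tool(
  rows=[
    [[0,0,0.1,0,0,0],[0,0,0.5,0,0,0],[0,0,0.9,0,0,0],[0,0,0.9,0,0,0],[0,0,0.9,0,0,0]],
  ],
)

```text
time_s: 14.45
eef_pos: [465.1, -340.7, 313.1]
ee_rot: [0.002, 0.601, 0.799, -0.0]
force: [-0.5, 0.2, -0.1]
grip_width: -0.002
```

Run:
```python
from h import *
s=ctrl.sense();print(s["eef_pos"],s["force"],s["time_s"])
b=viewer.capture("scene")[:,:,::-1];t=viewer.capture("top")[:,:,::-1]
cv2.imwrite("pics/f1.png",b);cv2.imwrite("pics/f3.png",t)
cv2.imwrite("pics/f2.png",cv2.resize(b[130:250,220:350],None,fx=5,fy=5,interpolation=cv2.INTER_CUBIC))
```

```text
[ 465.08967169 -340.72398518  313.11621683] [-0.47406657  0.22919794 -0.13343953] 14.45
```

View pics/f1.png

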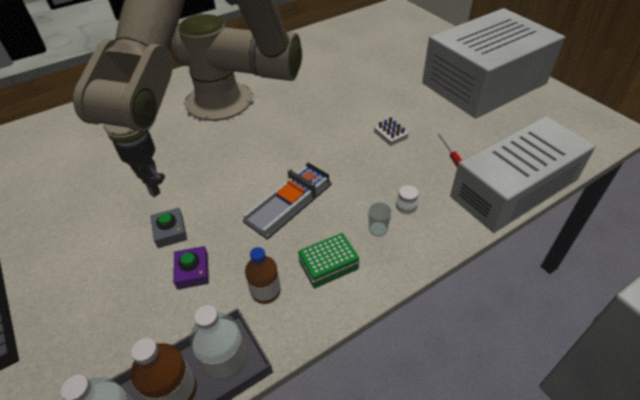

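View pics/f2.png

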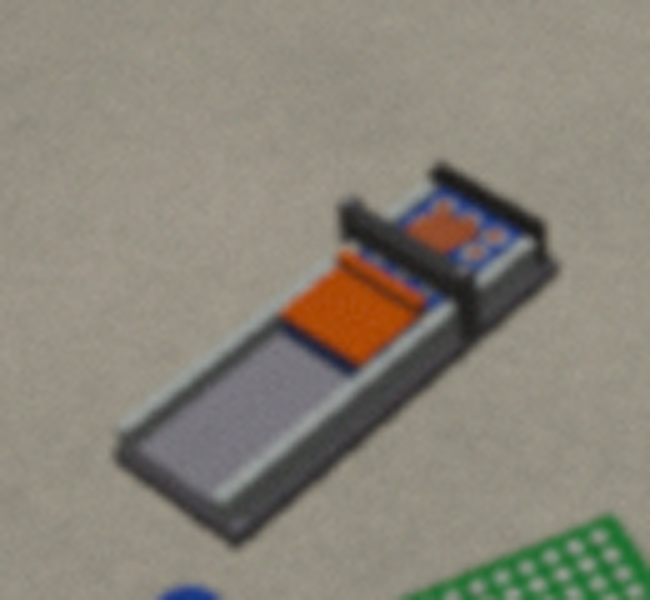

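View pics/f3.png

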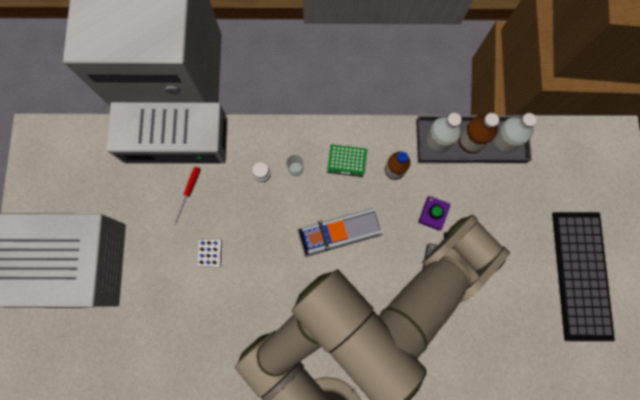

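The pictures show the cassette at the end stop and held under the bar, the bystanders unmoved, and the arm clear of everything. I'm handing in.

```bash
python3 -c "
from rig import ctrl
print(ctrl.finish_job())"
```

```text
the job is handed in; nothing more can be done
None
```

The cassette is home against the black end stop and the green button has been pressed all the way in. I handed the job in at about 14.5 s of the 51 s allowed.

- **Cassette:** I pressed it down with shut fingertips until the lift bottomed (about 28 N) and slid it under the bar and leaf spring. At the stop, the push force rose from 34 to 58 N with almost no further movement. After I let go, the wrist camera put the nose within about 0.3 mm of the stop. The gaps from bar to stop and from rib to bar read about 2 mm under nominal, which is within the camera's accuracy.
- **Button:** I pressed it twice, the second time 4 mm nearer the button's centre in case the first had caught the housing. Both reached the same hard stop and the button sprang back. I never read the button's travel directly. "Fully in" rests on the soft-then-hard force rise, the hard stop and the pictures.
- **Forces:** The fingertip force reached 43 N briefly on the first button press, and the push against the end stop reached 58 N. Both were through the fingertips only, not the arm or gripper body.
- **Check that disagreed:** The first estimate of the dock's centre line from the top camera was about 7 mm off sideways. I used the wrist camera's figure instead.
- **Last pictures:** The bystanders are where they stood and the arm is clear of everything.

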